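# Snap a pivot clip onto a microscope drive unit with a fork tool

## Robot

A 6-joint arm with a two-finger parallel gripper is mounted at the origin on the work surface. World frame = base frame: x ahead of the robot, y to its left, z up, the work surface at z = 0. Lengths are in m, angles in rad, forces in N, time in s.
With the tool pointing down it reaches from about 0.35 to 0.975 m from the base axis. Payload 4.9 kg.
Tool frame: the origin (TCP) lies on the centre line of the jaws, within the pads' length; the fingertips stand 14 mm ahead of it and the grasp point (between the pads) lies 5 mm behind it; x points along the fingers, z is the direction in which the jaws open and shut, and the axes are right-handed (so a half turn about x gives the same grasp; the last joint's range is limited). The gripper opens to 85 mm and grips with 20 to 120 N. Pads are 22 mm wide; open, the fingers measure 114 mm over their backs; the gripper's body (76 mm by 85 mm) begins 54 mm behind the grasp point. The pads swing forward as they close: fully open they stand 13 mm farther back than shut.
Start: joints at [1.128, 0.053, 1.613, -0, 1.476, -0.119], TCP at [0.199, 0.593, 0.245] pointing down, gripper open.
Joint ranges: [-3.01, 3.01], [-1.01, 2.22], [0.06, 2.58], [-1.02, 4.17], [0.09, 2.62], [-3.14, 3.14]. Speed limits (rad/s): [2.57, 2.57, 3.14, 3.14, 3.14, 3.14].

## Interface

Orientations are given as a rotation vector (axis times angle).
In Python, from station import ctrl gives the robot as it stands.
- The arm moves only by the tool move_arm, never from a script. Its argument "increments" is a list that holds one entry, the list of rows, each a list of 4 numbers: the shift along the tool's x, y, z in units of 25 cm (1.0 is 25 cm), then the turn about the tool's x in units of 90 degrees (1.0 is 90 degrees). A call has 1 to 20 rows; each row shifts and turns the commanded pose from where the row before left it, along the tool's axes as they then stand; what a row does not reach is not made up. A row lasts 1/12 s, in which the tool goes at most 41.7 mm and 7.16 degrees, less where a joint would pass 70% of its speed; a pose out of reach is approached as far as the arm can. A call with a number of a shift or a turn outside -1 to 1 is refused whole. A call with a gripper value outside its range is refused whole. "gripper" is the closure, from 0 (fully open) to 1 (shut), set as the call begins (left out, the last holds). The fingers move at their own pace and stop on an object; "squeeze" is the grip in N (left out, the last holds). Time passes only in rows, so rows that do not move let the fingers close. It gives the time, the measured TCP pose, the force and the opening at its end, in the units of the state.
- ctrl.get_obs(): the state, without advancing time (a new reading comes with each control period).
- ctrl.get_image(name): name is "scene" or "top" or "wrist"; returns a dict with "pixels" (420x560x3 uint8, red, green, blue), "depth" (420x560 float32, m along the optical axis (not along the pixel's ray), 0 where there is no reading), "K" (3x3 intrinsics, pixels), "extrinsics" (4x4, takes a point from camera to world coordinates); the wrist camera has in their place "tool_from_camera" (4x4, takes a point from camera to tool coordinates, whose origin is the TCP and whose axes are the tool frame's). Camera axes: x right, y up, looking along -z (the intrinsics and any distortion apply to the point x, -y, -z); pixel columns grow to the right and rows downward; lengths in m; the calibration is good to about 2 mm. A picture is of the moment at which its call begins: read the wrist's pose just before it.
- ctrl.finish_job(): hands the job in, once; it reports no verdict.
Trained networks look in the newest picture that a camera, given by its name, has taken for a name from the list of things; names that differ only in an ending like _2 or _b are one class to them, and where a whole thing is asked for, a point or a joint stands for the part that bears it (a point fixed in the world has none). Each returns a list of dicts, best first, with "score" (0 to 1); they miss things now and then, are a little off and sometimes report something else, mostly with a low value. They report only what shows in the picture. A call takes as long as a camera call. They do not tell look-alikes from the thing itself.
- ctrl.trace(camera, target): "region" (420x560 bool, what is visible of it) and "pixel" ([row, column] in pixels, amid what is visible of it).
The state is a dict: "t": time; "q": joint angles; "dq": joint speeds; "effort": joint torques, N m; "tool_pos": TCP position; "tool_rot": TCP orientation; "contact_force": force on the tool from outside, world axes, zero at the start; "wrist_torque": the same for the moment, N m; "opening": finger opening in m.
Only numpy, scipy, OpenCV 4.12 (cv2) and the standard library are available. Lean on these libraries where they do the work, as an engineer would, in place of code of your own. Each camera call takes 0.05 s, during which the arm holds its last target. There are 200 camera calls.

## Task

Take the fork tool from the rubber mat and with it push the loose black split clip across the white drive unit's deck, mouth first, onto the groove of the bare pivot until it snaps fully home; the gripper itself must not touch the clip. Then lay the fork tool flat back on the mat, let go, and leave everything else where it stands.

Things in the scene. Friction and masses are not known exactly. Their poses are not given: they have to be found in the camera images.
- unit: Fixed white drive unit, a box with a flat level deck 25 mm above the bench. Origin: on the bare pivot's axis at bench level, z up. Box spans x -130 to +60, y -85 to +85 mm. On the deck: two fixed steel posts, 12 mm diameter, 14 mm high, at x -12, y +50 and -50 mm; a second pivot, clip already on, 16 mm high, at (36, 45) mm; a motor can, 34 mm diameter, 38 mm high, at (37, -55) mm.
- pivot_seat (a point): Bare pivot: point on its axis at deck level, where the clip's origin belongs; axes as the unit. Steel shaft: round groove core 14 mm diameter from the deck to 7 mm above it, then a head 24 mm diameter up to 16 mm above the deck. The clip slides on the deck, under the head, from any horizontal direction between the posts.
- clip: Loose black plastic split clip, 22 g, 5 mm thick, flat on the deck. Origin: centre of its seat, on the underside; z up, +x out of the open mouth. Cross bar x -13 to -7.5, y -14.5 to +14.5 mm. Two springy arms reach to about x +15 mm, 33 mm wide at the flared tips; lips 10.4 mm apart at x +5.6 mm spread past the core at roughly 5 to 10 N and snap behind it. Home: bar against core.
- clip_back (a point): Middle of the clip bar's rear face (x -13 mm in the clip's frame, 2.5 mm up). The bar's rear shoulders, y 5 to 14.5 mm either side, are to be pushed on; between them a tab 10 mm wide, 5 mm thick sticks out rearward to x -27.5 mm.
- fork: Fork tool, about 0.12 kg, flat on the mat. Origin: under the handle, on the underside; z up, +x to the prongs. Grey plastic handle, a bar 16 mm wide (y), 30 mm high, x -48 to +42 mm: grip it across its width near x 0. Steel head 6 mm thick, flush with the underside: neck 14 mm wide to x 50, cross plate 37 mm wide x 50 to 62 mm, then the prongs.
- fork_tips (a point): Middle between the fork tool's two prong tips, 3 mm above its underside (x +80 mm in the fork's frame). Each prong is 11.5 mm wide; the slot between them is 14 mm wide and 18 mm deep and takes the clip's tab, so that the tips push on both shoulders of the clip and steer it.
- mat: Fixed black rubber tool mat, 3 mm thick, flat on the bench. Origin at bench level; z up. It spans x -170 to +40 mm and y -95 to +95 mm.
- objective: Steel microscope objective standing on the mat's far part, 32 mm diameter, 48 mm high; origin under its centre. Leave alone.
- screwdriver: Black-handled screwdriver 150 mm long lying along its x on the mat beside the fork tool, handle 26 mm thick; origin at mid length, underside. Leave alone.
- oil_bottle: White bottle standing between mat and unit, 42 mm diameter, 105 mm high; origin under its centre. Leave alone.
- thumb_nut: Brass thumb nut standing on the deck, 18 mm diameter, 12 mm high; origin under its centre. Leave alone.
- slide_box: Blue box 75 x 90 x 35 mm on the bench beyond; origin under its centre. Leave alone.
- dish: Clear dish 50 mm diameter, 14 mm high on the bench beyond; origin under its centre. Leave alone.
- lens_cap: Black cap 36 mm diameter, 10 mm high on the bench between mat and unit, nearer the robot; origin under its centre. Leave alone.
Things that resemble listed ones, but are neither listed nor needed, are in the scene too. What is shaped like the fork but turquoise is not meant.

How it is judged:
On the way, in this order (a step that is already met when the one before it is completed fails the run):
1. the fork tool is lifted off the mat (z of fork in the frame of mat above 0.025 m), for 0.1 s.
2. the clip is fully home on the bare pivot's groove, with the fork tool at it (horizontal distance between clip and pivot_seat below 0.0025 m and z of clip in the frame of unit between 0.023 and 0.028 m and distance between fork_tips and clip below 0.05 m), for 0.1 s.
At the end, for the whole second after the job is handed in: The clip lies at rest in the bare pivot's groove, its origin within 2.5 mm of the axis horizontally and its underside 2 mm below to 3 mm above deck level. The fork tool lies flat at rest on the mat (underside within 5 mm of its top, tilt below 0.1 rad), its origin at least 5 mm inside the edges (horizontal distance between clip and pivot_seat below 0.0025 m and z of clip in the frame of unit between 0.023 and 0.028 m and linear speed of each of clip, fork below 0.02 m/s and x of fork in the frame of mat between -0.165 and 0.035 m and y of fork in the frame of mat between -0.09 and 0.09 m and z of fork in the frame of mat below 0.008 m and angle between fork's own z axis and vertical below 0.1 rad); the robot touches nothing.
It fails at once if the gripper or arm touches the clip (contact force between any of the fingers, the arm and clip above 0.3 N).
It fails at once if a bystander is moved by more than 25 mm or tipped over (distance of any of objective, screwdriver, oil_bottle, thumb_nut, slide_box, dish, lens_cap from where it was at the start of the episode above 0.025 m or angle between any of oil_bottle, objective's own z axis and vertical above 0.5 rad).
It also fails if it takes over 59 s, if anything falls off the work surface, if the arm or the gripper's body presses on something with over 40 N, if the wrist force passes 120 N, or if a joint passes its speed limit or range.

## Working session

There is one attempt and no reset: what is moved stays moved. The work goes in short steps, Python scripts to look and compute and a tool call to move; the robot and the scene stay as the last step left them, time stands still between calls to the robot, and variables do not carry over. Pictures are saved under pics/ and viewed, about 8 in all and at most 12, crops included, and the job is handed in when it is done.

Besides the shell and the picture viewer there is one more tool, called after "Call:" as name(argument=value, ...) on one line, values as JSON. move_arm: Moves the arm, as the interface text tells. Shifts and turns lie within -1 to 1; 1 stands for 25 cm of shift or 90 degrees of turn. Its arguments: {"type":"object","properties":{"increments":{"type":"array","items":{"type":"array","items":{"type":"array","items":{"type":"number","minimum":-1,"maximum":1}}}},"gripper":{"type":"number"},"squeeze":{"type":"number"}},"required":["increments"]}

```bash
ls; mkdir -p pics
cat > h.py <<'E'
import numpy as np, cv2
from station import ctrl
from scipy.spatial.transform import Rotation as R
def T_tool(o):
    T=np.eye(4);T[:3,:3]=R.from_rotvec(o["tool_rot"]).as_matrix();T[:3,3]=o["tool_pos"];return T
def grab(name):
    o=ctrl.get_obs();im=ctrl.get_image(name)
    im["E"]=T_tool(o)@im["tool_from_camera"] if name=="wrist" else np.array(im["extrinsics"])
    return im
def cloud(im):
    d=im["depth"];K=np.array(im["K"]);v,u=np.mgrid[:d.shape[0],:d.shape[1]]
    x=(u-K[0,2])/K[0,0]*d;y=-(v-K[1,2])/K[1,1]*d
    P=np.stack([x,y,-d],-1)@im["E"][:3,:3].T+im["E"][:3,3]
    P[d<=0]=np.nan;return P
def onplane(im,uv,z):
    K=np.array(im["K"]);uv=np.atleast_2d(uv).astype(float)
    r=np.c_[(uv[:,0]-K[0,2])/K[0,0],-(uv[:,1]-K[1,2])/K[1,1],-np.ones(len(uv))]@im["E"][:3,:3].T
    o=im["E"][:3,3];return o+r*((z-o[2])/r[:,2])[:,None]
def save(im,f,crop=None,s=1):
    p=im["pixels"][:,:,::-1]
    if crop:p=p[crop[0]:crop[1],crop[2]:crop[3]]
    cv2.imwrite("pics/"+f,cv2.resize(p,None,fx=s,fy=s,interpolation=cv2.INTER_CUBIC))
E
python3 - <<'E'
from h import *
print({k:v for k,v in ctrl.get_obs().items()})
im=grab("top");save(im,"top1.png",s=1.42)
print(im["K"],im["E"], [k for k in im])
P=cloud(im)
for n in "unit clip fork mat objective screwdriver oil_bottle thumb_nut lens_cap".split():
    for t in ctrl.trace("top",n)[:3]:
        m=t["region"];q=P[m];print(n,round(t["score"],2),np.round(t["pixel"]),m.sum(),np.nanmedian(q,0).round(3),np.nanmax(q[:,2]).round(3))
E
```

```text
pics
{'t': 0.0, 'q': array([ 1.12798440e+00,  5.33433806e-02,  1.61431468e+00, -4.04992280e-05,
        1.47598840e+00, -1.18976791e-01]), 'dq': array([ 0.00089639, -0.00010917,  0.00056758, -0.00036646, -0.00070328,
       -0.00012803]), 'effort': array([-2.11911254e-03, -3.93704474e+01, -3.70159328e+01, -3.19015207e-04,
        7.24654034e-03,  1.00346713e-05]), 'tool_pos': array([0.1986145 , 0.59196787, 0.24405899]), 'tool_rot': array([-0.96852573,  1.34699833,  0.96682189]), 'contact_force': array([-0.34443268, -0.27967659, -0.12609095]), 'wrist_torque': array([ 0.01432637, -0.01042392,  0.00157893]), 'opening': 0.0853840401069186}
[[455.03271102   0.         275.84466894]
 [  0.         455.03271102 208.80133255]
 [  0.           0.           1.        ]] [[-1.91663872e-02  9.93193804e-01 -1.14885670e-01  4.44123768e-01]
 [-9.99816307e-01 -1.90333995e-02  2.25451922e-03  1.42321327e-02]
 [ 5.25096618e-05  1.14907777e-01  9.93376162e-01  1.03461077e+00]
 [ 0.00000000e+00  0.00000000e+00  0.00000000e+00  1.00000000e+00]] ['pixels', 'depth', 'K', 'extrinsics', 'E']
unit 0.65 [194. 191.] 6214 [0.598 0.203 0.025] 0.066
fork 0.9 [186. 358.] 536 [ 0.611 -0.173  0.03 ] 0.04
fork 0.9 [313. 178.] 665 [0.34  0.228 0.024] 0.035
fork 0.6 [196. 192.] 6121 [0.599 0.202 0.026] 0.066
mat 0.71 [191. 369.] 6426 [ 0.604 -0.204  0.004] 0.035
objective 0.66 [147. 389.] 206 [ 0.694 -0.242  0.042] 0.055
oil_bottle 0.78 [151. 283.] 381 [ 0.686 -0.006  0.071] 0.108
thumb_nut 0.7 [117. 283.] 1420 [ 0.774 -0.009  0.035] 0.043
thumb_nut 0.41 [206. 158.] 73 [0.568 0.27  0.036] 0.041
lens_cap 0.63 [248. 286.] 207 [ 0.467 -0.004  0.01 ] 0.016
```

View pics/top1.png

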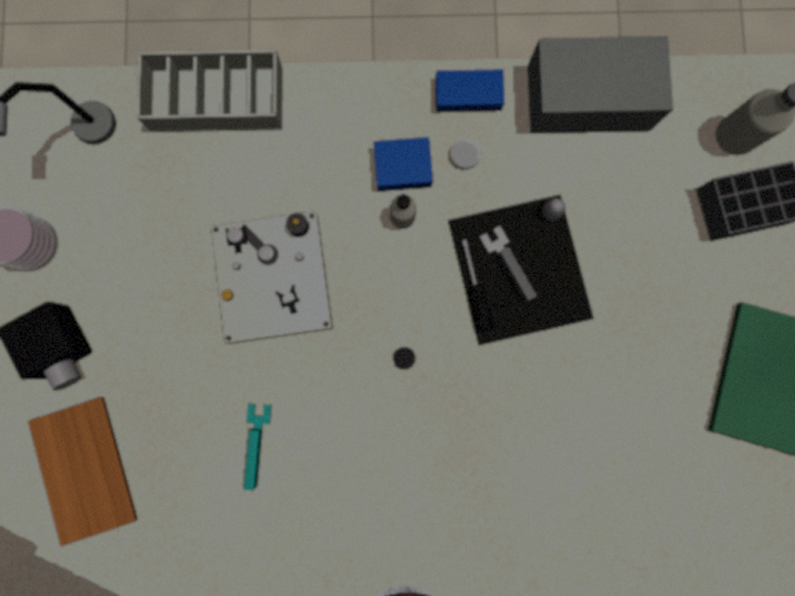

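The top view shows these candidates:
- **Fork:** the grey fork on the mat at about (358,186) fits. The turquoise one at (178,313) is the decoy.
- **Clip:** the loose clip is at about (203,210). The other clip, at (167,168), is already on the second pivot.
- **Bare pivot:** at about (188,178), between the two posts.

Next I'll measure positions and crop in on the fork.

Run:
```python
from h import *
im=grab("top");P=cloud(im)
a=im["pixels"][140:250,135:250];b=im["pixels"][130:250,310:425]
f=lambda p:cv2.convertScaleAbs(cv2.resize(p[:,:,::-1],(400,400),interpolation=cv2.INTER_CUBIC),alpha=1.5)
cv2.imwrite("pics/c1.png",np.hstack([f(a),f(b)]))
t=[t for t in ctrl.trace("top","fork") if t["pixel"][1]>300][0];m=t["region"]
q=P[m&(P[:,:,2]>.025)];q=q[~np.isnan(q[:,0])]
r=cv2.minAreaRect(q[:,:2].astype(np.float32));print("handle",r,np.median(q[:,2]))
q=P[m];r=cv2.minAreaRect(q[~np.isnan(q[:,0])][:,:2].astype(np.float32));print("all",r)
# unit
p=im["pixels"].astype(int);reg=(np.abs(P[:,:,2]-.025)<.012)&(p.min(2)>120)
mm=np.zeros_like(reg);mm[140:250,135:245]=reg[140:250,135:245];
q=P[mm];print("unit",cv2.minAreaRect(q[:,:2].astype(np.float32)),np.median(q[:,2]))
print("pivot,posts",onplane(im,[[188,178]],.041),onplane(im,[[167,187.5],[210.5,181]],.039))
print(R.from_rotvec(ctrl.get_obs()["tool_rot"]).as_matrix().round(3)); w=grab("wrist");print(np.array(w["tool_from_camera"]).round(3),w["K"])
```

```text
handle ((0.5936606526374817, -0.18533052504062653), (0.08870011568069458, 0.016963396221399307), 27.510042190551758) 0.03351824362324152
all ((0.6105315685272217, -0.17620918154716492), (0.1286424845457077, 0.03767770901322365), 26.8980770111084)
unit ((0.5988211631774902, 0.20407506823539734), (0.18828681111335754, 0.16837023198604584), 6.881670951843262) 0.02536988561689335
pivot,posts [[0.63144791 0.20524352 0.041     ]] [[0.61136504 0.25206027 0.039     ]
 [0.62411524 0.15570675 0.039     ]]
[[ 0.    -0.948  0.318]
 [ 0.     0.318  0.948]
 [-1.    -0.     0.   ]]
[[-0.001  0.309 -0.951 -0.129]
 [-0.001  0.951  0.309  0.08 ]
 [ 1.     0.001 -0.001 -0.   ]
 [ 0.     0.     0.     1.   ]] [[310.4833027    0.         277.4782761 ]
 [  0.         310.4833027  210.69937158]
 [  0.           0.           1.        ]]
```

View pics/c1.png

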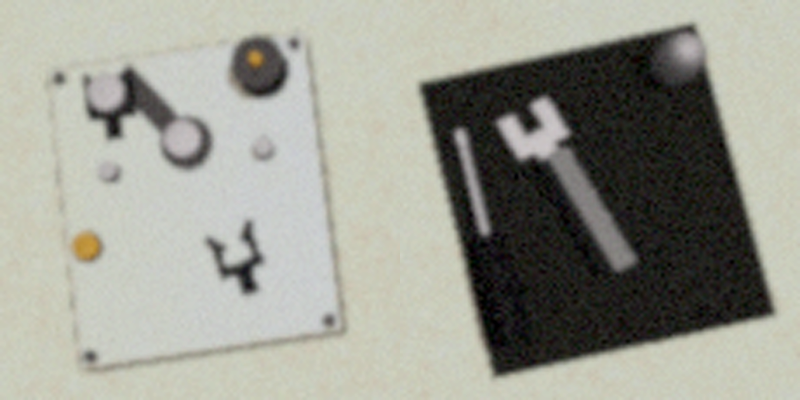

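The crop confirms it: the grey fork has its prongs toward the upper left (yaw about 27°). The loose clip at about (203,211) has its mouth up, and the bare pivot is at about (188,178). I'll move over the unit for a close look on the way to the fork.

Call:
move_arm(increments=[[[0, -0.123, -0.0805, 0], [0, -0.123, -0.0805, 0], [0, -0.123, -0.0805, 0], [0, -0.123, -0.0805, 0], [0, -0.123, -0.0805, 0], [0, -0.123, -0.0805, 0], [0, -0.123, -0.0805, 0], [0, -0.123, -0.0805, 0], [0, -0.123, -0.0805, 0], [0, -0.123, -0.0805, 0], [0, -0.123, -0.0805, 0], [0, -0.123, -0.0805, 0], [0, -0.123, -0.0805, 0], [0, -0.123, -0.0805, 0], [0, -0.123, -0.0805, 0]]], gripper=0.45)

```text
t: 1.9
tool_pos: [0.541, 0.1579, 0.2456]
tool_rot: [-0.967, 1.345, 0.967]
contact_force: [-0.1, 0.1, 0.7]
opening: 0.047
```

Call:
move_arm(increments=[[[0, 0, 0, -0.0725], [0, 0, 0, -0.0725], [0, 0, 0, -0.0725], [0, 0, 0, -0.0725], [0, 0, 0, -0.0725], [0, 0, 0, -0.0725], [0, 0, 0, -0.0725], [0, 0, 0, 0], [0, 0, 0, 0]]])

```text
t: 2.65
tool_pos: [0.5401, 0.1596, 0.2454]
tool_rot: [-1.547, 0.949, 1.547]
contact_force: [-0.2, -0.2, 0.6]
opening: 0.0468
```

```bash
cat >> h.py <<'E'
def to(x,y,z,yaw=None):
    o=ctrl.get_obs();M=R.from_rotvec(o["tool_rot"]).as_matrix();d=np.array([x,y,z])-o["tool_pos"]
    zy=np.degrees(np.arctan2(M[1,2],M[0,2]))
    print("t",o["t"],"pos",o["tool_pos"].round(4),"zyaw",zy.round(2),"xaxis",M[:,0].round(4),"F",o["contact_force"].round(1),"open",round(o["opening"],4))
    print("units",(M.T@d/.25).round(4),"dist",np.linalg.norm(d).round(4),"turn",None if yaw is None else ((zy-yaw)/90).round(4))
E
python3 - <<'E'
from h import *
to(.5963,-.184,.2,117.2)
im=grab("wrist");save(im,"w1.png",s=1.42);np.savez("w1.npz",**im)
P=cloud(im)
for n in "clip pivot_seat clip_back thumb_nut".split():
    for t in ctrl.trace("wrist",n)[:4]:
        m=t["region"];q=P[m];print(n,round(t["score"],2),np.round(t["pixel"]),m.sum(),np.nanmedian(q,0).round(4),np.nanmax(q[:,2]).round(3))
E
```

```text
t 2.65 pos [0.5401 0.1596 0.2454] zyaw 116.96 xaxis [ 1.e-04  0.e+00 -1.e+00] F [-0.2 -0.2  0.6] open 0.0468
units [ 0.1815  0.4226 -1.3269] dist 0.3511 turn -0.0027
clip 0.89 [199. 284.] 417 [0.5535 0.1716 0.0302] 0.033
pivot_seat 0.58 [257.  13.] 832 [ 0.7853 -0.0998  0.0139] 0.016
pivot_seat 0.49 [196. 284.] 365 [0.5543 0.1711 0.0302] 0.033
clip_back 0.78 [198. 284.] 519 [0.5557 0.1716 0.0299] 0.033
clip_back 0.48 [287.  82.] 4281 [0.7709 0.0028 0.0352] 0.038
thumb_nut 0.61 [243. 355.] 197 [0.5654 0.2687 0.0369] 0.039
```

View pics/w1.png

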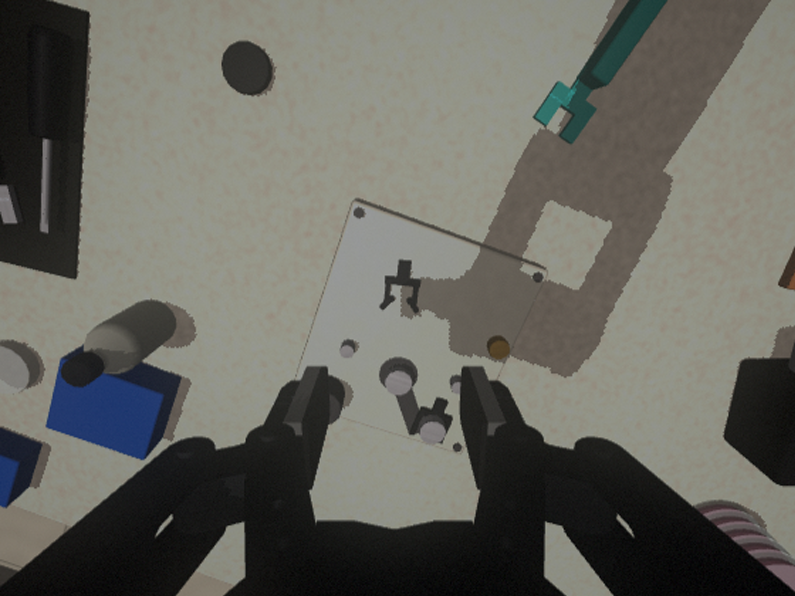

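The wrist view is upside down, with the robot side at the top. The clip sits near view pixel (402,287), mouth pointing down, with the bare pivot almost straight ahead at (398,372). The thumb nut is at (498,347), off the path. I'll measure the clip and pivot accurately.

Run:
```python
from h import *
im=dict(np.load("w1.npz"));P=cloud(im);px=im["pixels"].astype(int)
g=px.max(2);m=np.zeros(g.shape,bool);m[180:222,262:302]=g[180:222,262:302]<50
v,u=np.nonzero(m);q=onplane(im,np.c_[u,v],.030)[:,:2]
print("n",len(q));
# template fit: bar, tab, arms symmetric -> use tab & bar
c=q.mean(0);w,V=np.linalg.eigh(np.cov((q-c).T));print(c,np.sqrt(w),np.degrees(np.arctan2(V[1],V[0])))
from scipy.optimize import minimize
# template of clip in its frame
S=2000;X,Y=np.meshgrid(np.arange(-.035,.025,.0005),np.arange(-.025,.025,.0005))
T=((X>-.013)&(X<-.0075)&(abs(Y)<.0145))|((X>-.0275)&(X<=-.013)&(abs(Y)<.005))|((X>=-.0075)&(X<.006)&(abs(Y)<.0145)&(abs(Y)>.009))
D=cv2.GaussianBlur(T.astype(np.float32),(0,0),3)
cs=np.median(px[180:222,262:302],axis=(0,1));
def cost(p):
    a=np.radians(p[2]);d=q-p[:2];x=d@[np.cos(a),np.sin(a)];y=d@[-np.sin(a),np.cos(a)]
    return -cv2.remap(D,((x+.035)/.0005).astype(np.float32).reshape(1,-1),((y+.025)/.0005).astype(np.float32).reshape(1,-1),1).sum()
best=min((minimize(cost,[*(c+[dx,dy]),a],method="Nelder-Mead",options=dict(initial_simplex=np.array([*(c+[dx,dy]),a])+np.array([[0,0,0],[.004,0,0],[0,.004,0],[0,0,8]]))) for dx in(-.005,0,.005,.01) for dy in(-.005,0,.005) for a in(15,25,35)),key=lambda r:r.fun)
print("clip",best.x,best.fun/len(q))
z=P[:,:,2];r=(z>.037)&(z<.045);r[:255]=0;r[275:]=0;r[:,:268]=0;r[:,295:]=0
print("pivot depth",P[r].mean(0),r.sum(), cv2.minEnclosingCircle(P[r][:,:2].astype(np.float32)))
for name,(a,b,c0,d) in dict(post1=(236,252,236,252),post2=(262,277,312,328)).items():
    mm=np.zeros_like(r);mm[a:b,c0:d]=(z[a:b,c0:d]>.033)&(z[a:b,c0:d]<.045);print(name,P[mm].mean(0),mm.sum())
```

```text
n 158
[0.55568132 0.18097254] [0.00661725 0.0105299 ] [ -49.89847062 -139.89847062]
clip [ 0.5625281   0.17664585 15.95184662] -0.6430635090115704
pivot depth [0.62791094 0.20805861 0.04108839] 250 ((0.6296051740646362, 0.20908203721046448), 0.011967785656452179)
post1 [0.6233267  0.15811287 0.03836178] 90
post2 [0.61151475 0.25501025 0.03821529] 61
```

Call:
move_arm(increments=[[[0.013, 0.0302, -0.0948, 0], [0.013, 0.0302, -0.0948, 0], [0.013, 0.0302, -0.0948, 0], [0.013, 0.0302, -0.0948, 0], [0.013, 0.0302, -0.0948, 0], [0.013, 0.0302, -0.0948, 0], [0.013, 0.0302, -0.0948, 0], [0.013, 0.0302, -0.0948, 0], [0.013, 0.0302, -0.0948, 0], [0.013, 0.0302, -0.0948, 0], [0.013, 0.0302, -0.0948, 0], [0.013, 0.0302, -0.0948, 0], [0.013, 0.0302, -0.0948, 0], [0.013, 0.0302, -0.0948, 0], [0, 0, 0, 0], [0, 0, 0, 0]]])

```text
t: 4.23
tool_pos: [0.5971, -0.1849, 0.1993]
tool_rot: [-1.546, 0.948, 1.548]
contact_force: [-0.1, 0.8, -0.1]
opening: 0.0472
```

Run:
```python
from h import *
to(.5963,-.184,.021,117.2)
im=grab("wrist");save(im,"w2.png",s=1.42);np.savez("w2.npz",**im)
P=cloud(im)
for n in "fork screwdriver".split():
    for t in ctrl.trace("wrist",n)[:2]:
        m=t["region"];print(n,round(t["score"],2),np.round(t["pixel"]),m.sum())
        for lo,hi in((.025,.045),(-.01,.045)):
            q=P[m&(P[:,:,2]>lo)&(P[:,:,2]<hi)]
            if len(q)>10: print(cv2.minAreaRect(q[:,:2].astype(np.float32)),np.median(q[:,2]))
```

```text
t 4.2333 pos [ 0.5971 -0.1849  0.1993] zyaw 116.98 xaxis [-9.e-04  6.e-04 -1.e+00] F [-0.1  0.8 -0.1] open 0.0472
units [0.7131 0.0008 0.0038] dist 0.1783 turn -0.0025
fork 0.69 [204. 278.] 2128
((0.5912479162216187, -0.18468305468559265), (0.09003052860498428, 0.016020972281694412), 27.661216735839844) 0.033015666725953685
((0.6085814833641052, -0.17648449540138245), (0.12844467163085938, 0.03607627749443054), 28.040014266967773) 0.03253269542681192
screwdriver 0.73 [207. 280.] 2139
((0.5912486910820007, -0.18468481302261353), (0.09003238379955292, 0.016023073345422745), 27.673419952392578) 0.03301553537457208
((0.6085733771324158, -0.17635147273540497), (0.12850910425186157, 0.036500345915555954), 27.727386474609375) 0.03251926005673339
screwdriver 0.7 [169. 355.] 2330
((0.5399396419525146, -0.12647244334220886), (0.0743623599410057, 0.01995118334889412), 10.933175086975098) 0.02749390808756147
((0.5789092779159546, -0.11527121067047119), (0.15672370791435242, 0.03151584789156914), 11.657147407531738) 0.025890322334131466
```

View pics/w2.png

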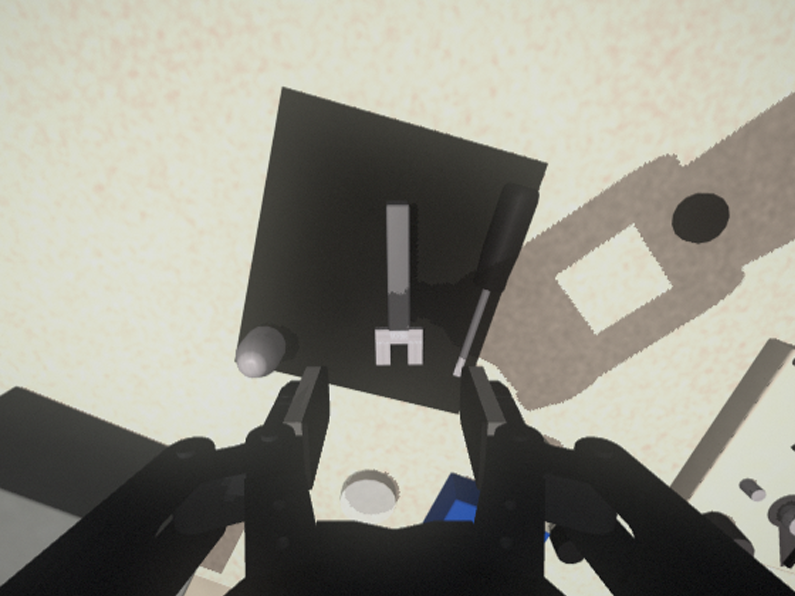

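The fork lies centred in view with its prongs at (399,345). The screwdriver at (495,270) is clear of the half-open jaws. I'll descend and grip.

Call:
move_arm(increments=[[[0.12, 0.008, 0.011, -0.007], [0.12, 0, 0, 0], [0.12, 0, 0, 0], [0.12, 0, 0, 0], [0.12, 0, 0, 0], [0.07, 0, 0, 0], [0.043, 0, 0, 0], [0, 0, 0, 0], [0, 0, 0, 0]]])

```text
t: 5.13
tool_pos: [0.5946, -0.1819, 0.0221]
tool_rot: [-1.557, 0.939, 1.557]
contact_force: [0.0, -0.7, 0.8]
opening: 0.0472
```

Call:
move_arm(increments=[[[0, 0, 0, 0], [0, 0, 0, 0], [0, 0, 0, 0], [0, 0, 0, 0], [0, 0, 0, 0], [0, 0, 0, 0], [0, 0, 0, 0], [0, 0, 0, 0]]], gripper=1, squeeze=60)

```text
t: 5.8
tool_pos: [0.5958, -0.183, 0.0239]
tool_rot: [-1.559, 0.939, 1.553]
contact_force: [-0.4, 1.8, 7.2]
opening: 0.0149
```

Call:
move_arm(increments=[[[-0.05, 0, 0, 0], [-0.1, 0, 0, 0], [-0.12, 0, 0, 0], [-0.12, 0, 0, 0], [-0.12, 0, 0, 0], [-0.1, 0, 0, 0], [0, 0, 0, 0], [0, 0, 0, 0], [0, 0, 0, 0]]])

```text
t: 6.55
tool_pos: [0.5933, -0.1821, 0.1728]
tool_rot: [-1.554, 0.94, 1.558]
contact_force: [-1.3, 0.6, -2.2]
opening: 0.015
```

Run:
```python
from h import *
to(.51,.15,.17,117.2)
im=grab("wrist");save(im,"w3.png",s=1.42);np.savez("w3.npz",**im)
o=ctrl.get_obs();P=cloud(im);Q=(P-o["tool_pos"])@T_tool(o)[:3,:3]
t=ctrl.trace("wrist","fork")[0];m=t["region"];print(t["score"],t["pixel"],m.sum())
q=Q[m];q=q[~np.isnan(q[:,0])]; print(np.percentile(q,[1,10,50,90,99],0).round(4))
h=q[(q[:,1]<-.05)&(q[:,1]>-.085)];print("head n",len(h),np.percentile(h,[2,50,98],0).round(4))
A=np.c_[h[:,1:],np.ones(len(h))];print("head plane x= a*y+b*z+c",np.linalg.lstsq(A,h[:,0],rcond=None)[0].round(4))
b=q[(q[:,1]>-.04)&(q[:,1]<.045)&(np.abs(q[:,2])<.008)];print("handle",len(b),np.percentile(b,[2,50,98],0).round(4))
A=np.c_[b[:,1:],np.ones(len(b))];print(np.linalg.lstsq(A,b[:,0],rcond=None)[0].round(4))
r=cv2.minAreaRect(h[:,1:].astype(np.float32));print("head",r)
r=cv2.minAreaRect(q[:,1:].astype(np.float32));print("all",r)
```

```text
t 6.55 pos [ 0.5933 -0.1821  0.1728] zyaw 117.75 xaxis [-2.e-03  8.e-04 -1.e+00] F [-1.3  0.6 -2.2] open 0.015
units [ 0.0127 -0.3235  1.3307] dist 0.3424 turn 0.0061
0.89 [273.1, 277.2] 7394
[[-0.0116 -0.0623 -0.0131]
 [-0.011  -0.0343 -0.0067]
 [-0.0102  0.0118  0.0002]
 [ 0.0034  0.0469  0.0066]
 [ 0.1674  0.0496  0.0124]]
head n 309 [[ 0.0127 -0.0642 -0.0137]
 [ 0.0137 -0.0574  0.0071]
 [ 0.0148 -0.0503  0.0134]]
head plane x= a*y+b*z+c [-0.0313 -0.001   0.0119]
handle 5906 [[-0.0115 -0.0371 -0.0075]
 [-0.0103  0.0092  0.0002]
 [-0.0088  0.0437  0.0075]]
[ 0.0008 -0.008  -0.0103]
head ((-0.06006603315472603, -0.00016407202929258347), (0.019830167293548584, 0.02734246291220188), 0.3201468586921692)
all ((-0.08581937849521637, -0.0004249941557645798), (0.27144548296928406, 0.04118901863694191), 0.0014608224155381322)
```

View pics/w3.png

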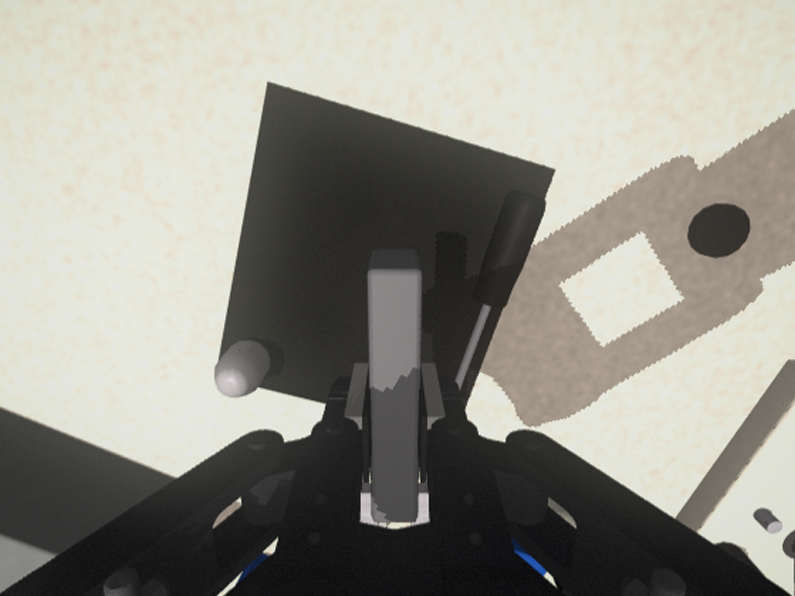

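The fork is gripped level and centred (underside 19.7 mm below the TCP, tips about 79 mm ahead). I'll go to a spot ahead of the clip, so the camera sees it again behind the jaws.

Call:
move_arm(increments=[[[-0.009, -0.0583, 0.1094, 0], [-0.009, -0.0583, 0.1094, 0], [-0.009, -0.0583, 0.1094, 0], [-0.009, -0.0583, 0.1094, 0], [-0.009, -0.0583, 0.1094, 0], [-0.009, -0.0583, 0.1094, 0], [-0.009, -0.0583, 0.1094, 0], [-0.009, -0.0583, 0.1094, 0], [-0.009, -0.0583, 0.1094, 0], [-0.009, -0.0583, 0.1094, 0], [-0.009, -0.0583, 0.1094, 0], [-0.009, -0.0583, 0.1094, 0], [0, 0, 0, 0], [0, 0, 0, 0]]])

```text
t: 7.82
tool_pos: [0.5951, 0.1907, 0.199]
tool_rot: [-1.557, 0.941, 1.561]
contact_force: [0.9, -0.8, -0.7]
opening: 0.0152
```

```bash
cat > fit.py <<'E'
from h import *
from scipy.optimize import minimize
def shape(p,full=True):
    # clip outline polygons (clip frame, mm) -> world xy
    a=np.radians(p[2]);M=np.array([[np.cos(a),-np.sin(a)],[np.sin(a),np.cos(a)]])
    polys=[[(-13,-14.5),(-7.5,-14.5),(-7.5,14.5),(-13,14.5)],[(-27.5,-5),(-13,-5),(-13,5),(-27.5,5)]]
    for s in(1,-1): polys+= [[(-7.5,s*14.5),(-7.5,s*10),(5.6,s*5.2),(15,s*13),(15,s*16.5),(5.6,s*10)]]
    return [np.array(q)/1000@M.T+p[:2] for q in polys]
def proj(im,X):
    Ei=np.linalg.inv(im["E"]);c=X@Ei[:3,:3].T+Ei[:3,3];K=np.array(im["K"])
    return np.c_[K[0,0]*c[:,0]/-c[:,2]+K[0,2],K[1,1]*-c[:,1]/-c[:,2]+K[1,2]]
def fit(im,mask,p0,z=.0275,S=4):
    mf=cv2.GaussianBlur(cv2.resize(mask.astype(np.float32),None,fx=S,fy=S),(0,0),3)
    def cost(p):
        I=np.zeros(mf.shape,np.uint8)
        for q in shape(p):
            uv=proj(im,np.c_[q,np.full(len(q),z)]); cv2.fillPoly(I,[np.round((uv+.5)*S-.5).astype(np.int32)],1)
        I=cv2.GaussianBlur(I.astype(np.float32),(0,0),3);return ((I-mf)**2).sum()
    rs=[minimize(cost,p0+np.array([0,0,a]),method="Nelder-Mead",options=dict(initial_simplex=p0+np.array([0,0,a])+np.array([[0,0,0],[.003,0,0],[0,.003,0],[0,0,5]]),maxiter=80)) for a in(-8,0,8)]
    r=min(rs,key=lambda r:r.fun);return r.x,r.fun/(mf**2).sum()
E
python3 - <<'E'
from fit import *
to(.5,.15,.17,117.2)
im=grab("wrist")
t=ctrl.trace("wrist","clip")[:3]
for k in t: print(k["score"],k["pixel"],k["region"].sum())
m=t[0]["region"];P=cloud(im);print(np.nanmedian(P[m],0))
np.savez("w4.npz",m=m,**im)
print(fit(im,m,np.array([.556,.174,25.])))
r,c=map(int,t[0]["pixel"]);a=im["pixels"].copy();cnt,_=cv2.findContours(m.astype(np.uint8),0,1);b=a.copy();cv2.drawContours(b,cnt,-1,(255,0,0),1)
f=lambda x:cv2.resize(x[max(r-50,0):r+50,c-50:c+50,::-1],(400,400),interpolation=cv2.INTER_CUBIC)
cv2.imwrite("pics/w4.png",np.hstack([f(a),f(b)]))
E
```

```text
t 7.8167 pos [0.5951 0.1907 0.199 ] zyaw 117.91 xaxis [-0.0033 -0.001  -1.    ] F [ 0.9 -0.8 -0.7] open 0.0152
units [0.1172 0.4119 0.0343] dist 0.1074 turn 0.0079
0.89 [148.2, 283.2] 692
[0.55358752 0.17162325 0.02999092]
(array([ 0.56168901,  0.17702273, 20.74119777]), np.float64(0.133571203381649))
```

View pics/w4.png

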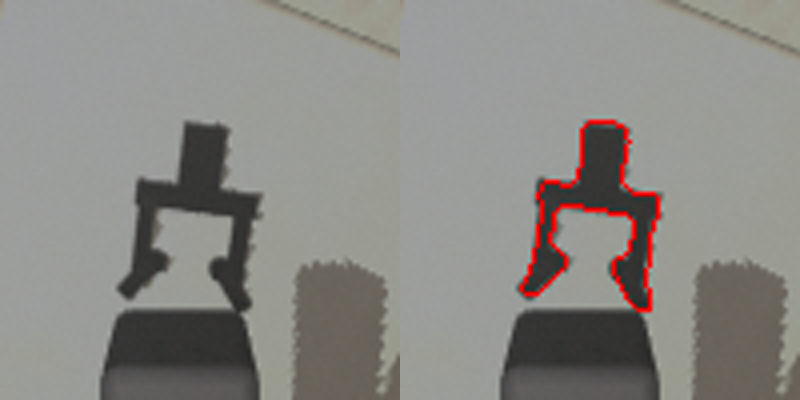

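The clip is fully visible at crop (195,210) and well outlined. It fits at about (0.5617, 0.1770) with yaw 20.7°. The pivot from the head circle and the post midpoint is (0.6295, 0.2085). I'll turn the fork to the clip's yaw and move behind it.

Call:
move_arm(increments=[[[0, 0, 0, 0.04], [0, 0, 0, 0.04], [0.0527, 0.1, -0.0007, 0], [0.0527, 0.1, -0.0007, 0], [0.0527, 0.1, -0.0007, 0], [0.0527, 0.1, -0.0007, 0], [0.0527, 0.1, -0.0007, 0], [0.0527, 0.1, -0.0007, 0], [0, 0, 0, 0], [0, 0, 0, 0], [0, 0, 0, 0]]])

```text
t: 8.83
tool_pos: [0.4568, 0.1351, 0.1224]
tool_rot: [-1.468, 1.018, 1.466]
contact_force: [-0.4, -0.1, -1.2]
opening: 0.0148
```

Run:
```python
from fit import *
to(.4551,.1367,.046,110.7)
im=grab("top");save(im,"t2.png",(140,260,120,280),5)
o=ctrl.get_obs();P=cloud(im);Q=(P-o["tool_pos"])@T_tool(o)[:3,:3]
s=(Q[:,:,0]>.005)&(Q[:,:,0]<.025)&(Q[:,:,1]<-.04)&(Q[:,:,1]>-.095)&(abs(Q[:,:,2])<.03)&(P[:,:,2]>.06)
q=Q[s];print("head from top cam",len(q),np.percentile(q,[2,50,98],0).round(4),cv2.minAreaRect(q[:,1:].astype(np.float32)))
```

```text
t 8.8333 pos [0.4568 0.1351 0.1224] zyaw 110.46 xaxis [ 1.3e-03  1.0e-04 -1.0e+00] F [-0.4 -0.1 -1.2] open 0.0148
units [0.3057 0.0047 0.0085] dist 0.0765 turn -0.0027
head from top cam 49 [[ 0.0119 -0.0798 -0.02  ]
 [ 0.0158 -0.0756 -0.0117]
 [ 0.0194 -0.0689  0.0161]] ((-0.07422501593828201, -0.001795237883925438), (0.03662121668457985, 0.011233780533075333), 89.72833251953125)
```

View pics/t2.png

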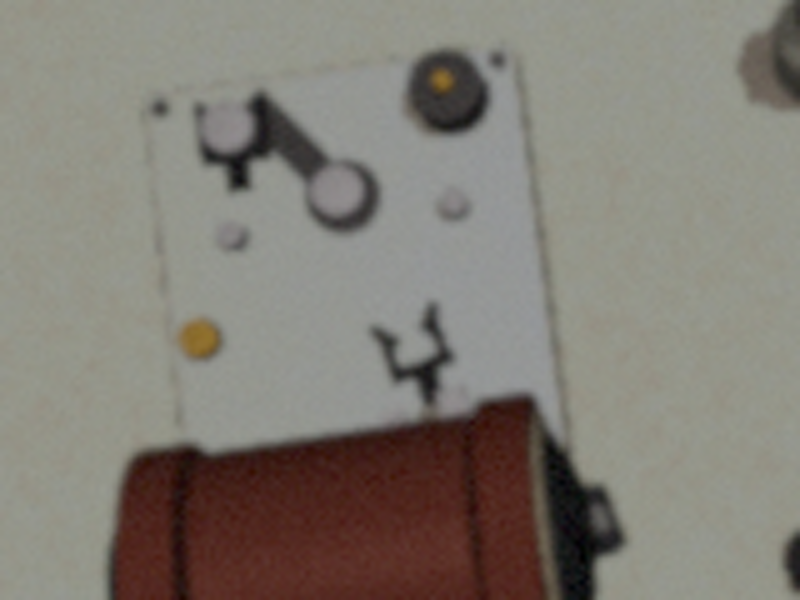

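The prongs are just visible at crop (395,415) and (455,390), straddling the tab line. The top camera's fork offset agrees with its known 2–3 mm shift. I'll lower to deck level.

Call:
move_arm(increments=[[[0.1, 0.0047, 0.0085, -0.0027], [0.1, 0, 0, 0], [0.06, 0, 0, 0], [0.03, 0, 0, 0], [0.014, 0, 0, 0], [0, 0, 0, 0], [0, 0, 0, 0], [0, 0, 0, 0]]])

```text
t: 9.55
tool_pos: [0.4557, 0.1376, 0.0475]
tool_rot: [-1.473, 1.013, 1.469]
contact_force: [0.1, 0.1, -0.6]
opening: 0.0149
```

Run:
```python
from fit import *
to(.4551,.1367,.046,110.7)
```

```text
t 9.55 pos [0.4557 0.1376 0.0475] zyaw 110.8 xaxis [ 2.9e-03  5.0e-04 -1.0e+00] F [ 0.1  0.1 -0.6] open 0.0149
units [ 0.0058  0.0035 -0.0027] dist 0.0018 turn 0.0011
```

Call:
move_arm(increments=[[[0.006, 0, -0.0025, 0], [0, -0.02, 0, 0], [0, -0.02, 0, 0], [0, -0.02, 0, 0], [0, -0.02, 0, 0], [0, 0, 0, 0], [0, 0, 0, 0], [0, 0, 0, 0]]])

```text
t: 10.22
tool_pos: [0.4747, 0.1442, 0.0457]
tool_rot: [-1.473, 1.012, 1.468]
contact_force: [1.7, 0.7, 4.3]
opening: 0.0152
```

Run:
```python
from fit import *
to(.5617-.092*np.cos(np.radians(20.7)),.177-.092*np.sin(np.radians(20.7)),.0455,110.7)
im=grab("top");save(im,"t3.png",(160,240,160,240),7)
for k in ctrl.trace("top","clip")[:2]:
  m=k["region"];print(k["score"],k["pixel"],m.sum())
```

```text
t 10.2167 pos [0.4747 0.1442 0.0457] zyaw 110.79 xaxis [ 3.7e-03  7.0e-04 -1.0e+00] F [1.7 0.7 4.3] open 0.0152
units [ 0.0007 -0.0038 -0.0003] dist 0.001 turn 0.001
0.53 [210.8, 204.4] 77
```

View pics/t3.png

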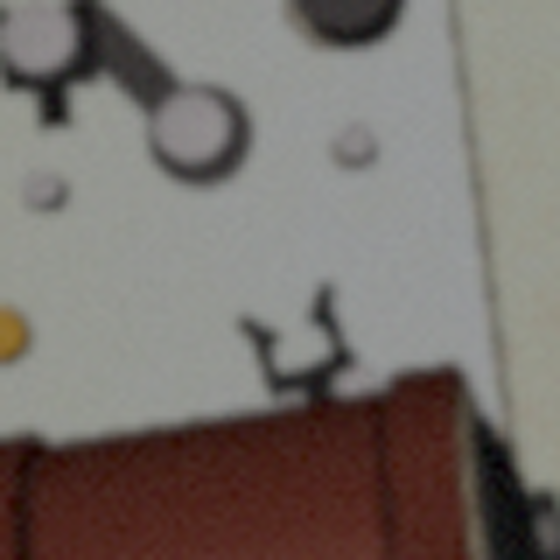

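The tab sits between the prongs (the right prong shows at crop (360,385)), and the fork rests lightly on the deck. I'll raise it 1 mm and push, swinging gradually toward the pivot.

Call:
move_arm(increments=[[[-0.004, 0, 0, 0], [0, -0.016, -0.006, -0.0108], [0, -0.016, -0.006, -0.0108], [0, -0.016, -0.006, -0.0108], [0, -0.016, -0.006, -0.0108], [0, -0.016, -0.006, -0.0108], [0, -0.016, 0, 0], [0, -0.016, 0, 0], [0, -0.016, 0, 0], [0, -0.016, 0, 0], [0, 0, 0, 0], [0, 0, 0, 0]]])

```text
t: 11.32
tool_pos: [0.5083, 0.1513, 0.0459]
tool_rot: [-1.531, 0.965, 1.533]
contact_force: [-3.8, -1.6, 9.1]
opening: 0.0148
```

Run:
```python
from fit import *
o=ctrl.get_obs();M=T_tool(o)[:3,:3];c=o["tool_pos"]-M[:,1]*.092;print("expected clip",c,"to pivot",np.array([.6295,.2085])-c[:2],np.degrees(np.arctan2(.2085-c[1],.6295-c[0])))
to(.6,.2,.0457,115.5)
im=grab("top");save(im,"t4.png",(150,230,150,240),7)
```

```text
expected clip [0.5912173  0.19118692 0.04564088] to pivot [0.0382827  0.01731308] 24.33453190783888
t 11.3167 pos [0.5083 0.1513 0.0459] zyaw 115.69 xaxis [-0.0025 -0.0012 -1.    ] F [-3.8 -1.6  9.1] open 0.0148
units [-4.000e-04 -4.149e-01  1.650e-02] dist 0.1038 turn 0.0021
```

View pics/t4.png

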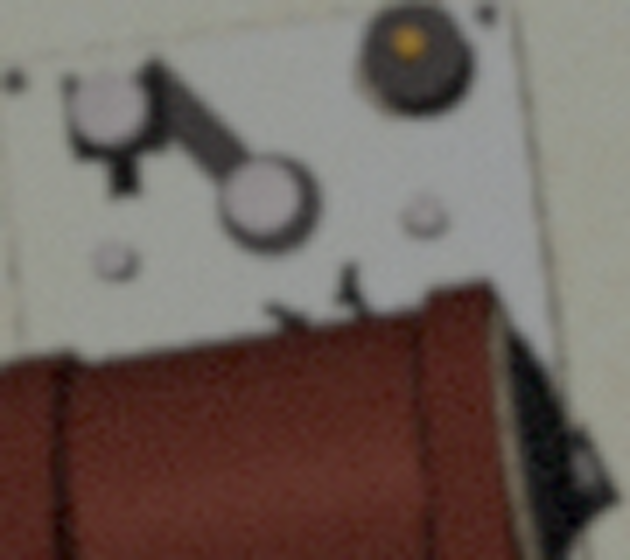

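The clip is being pushed straight: its arm tips are at crop (285,315) and (350,285), heading for the pivot at (265,203). The fork is still pressing on the deck, so I'll raise it a little and push on.

Call:
move_arm(increments=[[[-0.006, 0, 0, 0], [0, -0.016, 0, 0], [0, -0.016, 0, 0], [0, -0.016, 0, 0], [0, -0.016, 0, 0], [0, -0.016, 0, 0], [0, -0.016, 0, 0], [0, -0.016, 0, 0], [0, 0, 0, 0], [0, 0, 0, 0]]])

```text
t: 12.2
tool_pos: [0.5344, 0.1639, 0.0469]
tool_rot: [-1.531, 0.963, 1.531]
contact_force: [-0.6, -0.4, -2.2]
opening: 0.0151
```

Run:
```python
from fit import *
o=ctrl.get_obs();M=T_tool(o)[:3,:3];c=o["tool_pos"]-M[:,1]*.092;print("expected clip",c,"to pivot",np.array([.6295,.2085])-c[:2])
to(.6,.2,.0457,115.5)
im=grab("top");save(im,"t5.png",(150,230,150,240),7);save(grab("scene"),"s5.png")
```

```text
expected clip [0.61730899 0.20374373 0.04691446] to pivot [0.01219101 0.00475627]
t 12.2 pos [0.5344 0.1639 0.0469] zyaw 115.66 xaxis [-1.e-04 -1.e-04 -1.e+00] F [-0.6 -0.4 -2.2] open 0.0151
units [ 0.0049 -0.2991  0.0165] dist 0.0749 turn 0.0018
```

Call:
move_arm(increments=[[[0.002, -0.008, 0, 0], [0, -0.008, 0, 0], [0, -0.008, 0, 0], [0, -0.008, 0, 0], [0, -0.008, 0, 0], [0, -0.008, 0, 0], [0, 0, 0, 0], [0, 0, 0, 0]]])

```text
t: 12.97
tool_pos: [0.5446, 0.169, 0.0462]
tool_rot: [-1.53, 0.963, 1.532]
contact_force: [-2.1, 0.1, -0.6]
opening: 0.0147
```

Call:
move_arm(increments=[[[0, -0.006, 0, 0], [0, -0.006, 0, 0], [0, -0.006, 0, 0], [0, 0, 0, 0], [0, 0, 0, 0]]])

```text
t: 13.38
tool_pos: [0.5484, 0.1706, 0.0462]
tool_rot: [-1.53, 0.965, 1.533]
contact_force: [-4.8, -3.0, 0.3]
opening: 0.0147
```

Run:
```python
from fit import *
o=ctrl.get_obs();M=T_tool(o)[:3,:3];c=o["tool_pos"]-M[:,1]*.092;print("expected clip",c,"to pivot",np.array([.6295,.2085])-c[:2])
to(.6,.2,.0457,115.5)
im=grab("top");save(im,"t6.png",(150,230,150,240),7)
```

```text
expected clip [0.63136023 0.21043032 0.0459714 ] to pivot [-0.00186023 -0.00193032]
t 13.3833 pos [0.5484 0.1706 0.0462] zyaw 115.66 xaxis [-0.0021 -0.001  -1.    ] F [-4.8 -3.   0.3] open 0.0147
units [ 0.0014 -0.2369  0.0167] dist 0.0594 turn 0.0018
```

View pics/t6.png

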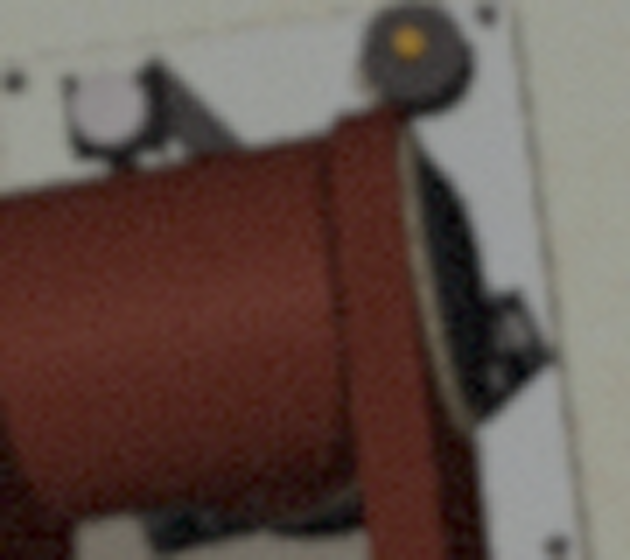

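The arm hides the pivot now, so I'll use force. It stands at about 5.7 N; I'll push on in small steps.

Call:
move_arm(increments=[[[0, -0.006, 0, 0], [0, 0, 0, 0], [0, 0, 0, 0]]])

```text
t: 13.68
tool_pos: [0.5486, 0.1707, 0.0461]
tool_rot: [-1.529, 0.968, 1.535]
contact_force: [-8.8, -4.9, 5.4]
opening: 0.0146
```

Call:
move_arm(increments=[[[0, -0.006, 0, 0], [0, 0, 0, 0], [0, 0, 0, 0]]])

```text
t: 13.93
tool_pos: [0.5487, 0.1708, 0.0461]
tool_rot: [-1.528, 0.971, 1.538]
contact_force: [-15.3, -6.8, 9.1]
opening: 0.0147
```

Call:
move_arm(increments=[[[0, -0.006, 0, 0], [0, 0, 0, 0], [0, 0, 0, 0]]])

```text
t: 14.18
tool_pos: [0.5488, 0.1709, 0.0461]
tool_rot: [-1.527, 0.975, 1.541]
contact_force: [-20.7, -9.9, 13.8]
opening: 0.015
```

A solid stop at about 23 N without further motion, well above the 5–10 N snap, so the clip is probably home. I'll back off, lift and verify from above while still holding the fork.

Call:
move_arm(increments=[[[0, 0.015, 0, 0], [0, 0.03, 0, 0], [0, 0.04, 0, 0], [0, 0.05, 0, 0], [0, 0.05, 0, 0], [-0.1, 0, 0, 0], [-0.12, 0, 0, 0], [-0.12, 0, 0, 0], [-0.12, 0, 0, 0], [-0.12, 0, 0, 0], [-0.06, 0, 0, 0], [0, -0.12, 0, 0], [0, -0.13, 0, 0], [0, -0.13, 0, 0], [0, -0.13, 0, 0], [0, -0.13, 0, 0], [0, 0, 0, 0], [0, 0, 0, 0]]])

```text
t: 15.68
tool_pos: [0.6561, 0.2224, 0.2051]
tool_rot: [-1.531, 0.964, 1.532]
contact_force: [0.4, -0.0, -2.0]
opening: 0.0146
```

Run:
```python
from fit import *
to(.594,-.1833,.2,117.6)
im=grab("wrist");save(im,"w7.png",s=1.42);np.savez("w7.npz",**im);P=cloud(im)
for k in ctrl.trace("wrist","clip")[:3]:
  m=k["region"];print(k["score"],k["pixel"],m.sum(),np.nanmedian(P[m],0))
```

```text
t 15.6833 pos [0.6561 0.2224 0.2051] zyaw 115.68 xaxis [-1.4e-03 -2.0e-04 -1.0e+00] F [ 0.4 -0.  -2. ] open 0.0146
units [ 0.0212  0.9271 -1.355 ] dist 0.4105 turn -0.0213
0.76 [153.1, 276.3] 394 [0.61809024 0.20108185 0.03014389]
```

View pics/w7.png

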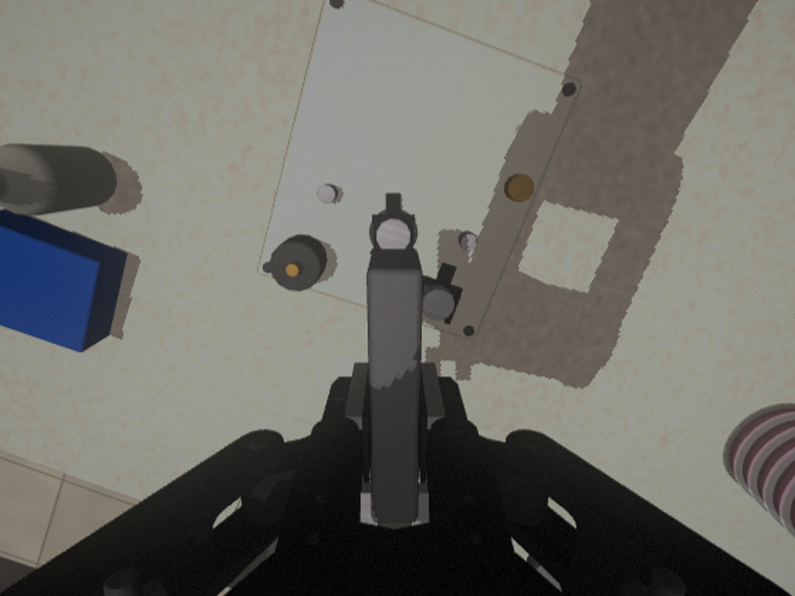

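The clip sits around the bare pivot at (394,232), with its tab sticking out rearward to (393,194). I'll measure the distance from tab end to axis, which should be 27.5 mm, while heading back.

Run:
```python
from fit import *
im=dict(np.load("w7.npz"));P=cloud(im);z=P[:,:,2];px=im["pixels"].astype(int)
r=np.zeros(z.shape,bool);r[145:178,260:294]=((z>.038)&(z<.045))[145:178,260:294]
c,rad=cv2.minEnclosingCircle(P[r][:,:2].astype(np.float32));print("head circ",c,rad,r.sum())
c2=[.6295,.2085]
# tab: dark pixels above head
d=np.zeros(z.shape,bool);d[130:150,268:286]=px.max(2)[130:150,268:286]<70
v,u=np.nonzero(d);q=onplane(im,np.c_[u,v],.030)[:,:2]
a=np.radians(25.7);e=np.array([np.cos(a),np.sin(a)]);n=np.array([-e[1],e[0]])
for cc in(c,c2):
    s=(q-cc)@e*1000;l=(q-cc)@n*1000;tab=s<-18;print("tab end",s.min(),"lat",l[tab].mean(),np.ptp(l[tab]))
```

```text
head circ (0.6297603249549866, 0.2093399167060852) 0.011669266037642956 433
tab end -25.678410937128433 lat -0.1721478366148188 8.667585613680473
tab end -25.07960059222258 lat 0.4726932736720865 8.659138290227759
```

Tab end about 26 mm from the axis, within half a pixel or so of 27.5, and lateral offset under 0.5 mm, so the clip is home. I'll carry the fork back to where it was.

Call:
move_arm(increments=[[[0, 0.0662, -0.0968, 0], [0, 0.0662, -0.0968, 0], [0, 0.0662, -0.0968, 0], [0, 0.0662, -0.0968, 0], [0, 0.0662, -0.0968, 0], [0, 0.0662, -0.0968, 0], [0, 0.0662, -0.0968, 0], [0, 0.0662, -0.0968, 0], [0, 0.0662, -0.0968, 0], [0, 0.0662, -0.0968, 0], [0, 0.0662, -0.0968, 0], [0, 0.0662, -0.0968, 0], [0, 0.0662, -0.0968, 0], [0, 0.0662, -0.0968, 0], [0, 0, 0, -0.021], [0, 0, 0, 0], [0, 0, 0, 0]]])

```text
t: 17.2
tool_pos: [0.5926, -0.1835, 0.2071]
tool_rot: [-1.553, 0.943, 1.552]
contact_force: [0.0, 1.4, -1.7]
opening: 0.0147
```

Run:
```python
from fit import *
to(.594,-.1833,.0255,117.6)
```

```text
t 17.2 pos [ 0.5926 -0.1835  0.2071] zyaw 117.46 xaxis [ 9.e-04 -0.e+00 -1.e+00] F [ 0.   1.4 -1.7] open 0.0147
units [ 0.7263 -0.0049 -0.0016] dist 0.1816 turn -0.0016
```

Call:
move_arm(increments=[[[0.12, 0, 0, 0], [0.12, 0, 0, 0], [0.12, 0, 0, 0], [0.12, 0, 0, 0], [0.12, 0, 0, 0], [0.07, 0, 0, 0], [0.04, 0, 0, 0], [0.016, 0, 0, 0], [0, 0, 0, 0], [0, 0, 0, 0], [0, 0, 0, 0]]])

```text
t: 18.12
tool_pos: [0.5947, -0.1838, 0.0268]
tool_rot: [-1.557, 0.941, 1.551]
contact_force: [0.0, -0.3, -1.3]
opening: 0.0147
```

Call:
move_arm(increments=[[[0.004, 0, 0, 0], [0.004, 0, 0, 0], [0, 0, 0, 0], [0, 0, 0, 0]]])

```text
t: 18.45
tool_pos: [0.5942, -0.1839, 0.024]
tool_rot: [-1.555, 0.942, 1.552]
contact_force: [-0.3, 1.0, 3.1]
opening: 0.0149
```

Light contact with the mat. I'll release to half-open only, to spare the screwdriver, then retreat.

Call:
move_arm(increments=[[[0, 0, 0, 0], [0, 0, 0, 0], [0, 0, 0, 0], [0, 0, 0, 0], [0, 0, 0, 0], [0, 0, 0, 0], [0, 0, 0, 0], [0, 0, 0, 0]]], gripper=0.45)

```text
t: 19.12
tool_pos: [0.5935, -0.1836, 0.023]
tool_rot: [-1.554, 0.942, 1.554]
contact_force: [-0.4, -0.2, 0.1]
opening: 0.047
```

Call:
move_arm(increments=[[[-0.05, 0, 0, 0], [-0.1, 0, 0, 0], [-0.12, 0, 0, 0], [-0.12, 0, 0, 0], [-0.12, 0, 0, 0], [-0.12, 0, 0, 0], [-0.1, 0, 0, 0], [0, 0.1, 0, 0], [0, 0.1, 0, 0], [0, 0.1, 0, 0], [0, 0.1, 0, 0], [0, 0, 0, 0], [0, 0, 0, 0]]])

```text
t: 20.2
tool_pos: [0.5044, -0.2303, 0.2066]
tool_rot: [-1.554, 0.943, 1.551]
contact_force: [0.3, -0.4, -0.3]
opening: 0.0469
```

Run:
```python
from fit import *
to(.594,-.1833,.0255,117.6)
im=grab("top");P=cloud(im)
a=im["pixels"][140:250,135:250];b=im["pixels"][130:250,310:425]
f=lambda p:cv2.convertScaleAbs(cv2.resize(p[:,:,::-1],(400,400),interpolation=cv2.INTER_CUBIC),alpha=1.5)
cv2.imwrite("pics/end.png",np.hstack([f(a),f(b)]))
for t in ctrl.trace("top","fork")[:3]:
    m=t["region"];q=P[m&(P[:,:,2]>.02)];q=q[(q[:,2]<.05)];print(t["score"],t["pixel"],cv2.minAreaRect(q[:,:2].astype(np.float32)),np.percentile(q[:,2],[5,50,95]))
```

```text
t 20.2 pos [ 0.5044 -0.2303  0.2066] zyaw 117.44 xaxis [ 1.5e-03 -5.0e-04 -1.0e+00] F [ 0.3 -0.4 -0.3] open 0.0469
units [ 0.7247 -0.4038  0.0023] dist 0.2074 turn -0.0017
0.95 [312.1, 179.3] ((0.3161936402320862, 0.2320898324251175), (0.016888508573174477, 0.08942794799804688), 84.98263549804688) [0.02321732 0.02972742 0.03286557]
0.62 [185.1, 358.7] ((0.5921833515167236, -0.18594947457313538), (0.08934453874826431, 0.016791144385933876), 28.616867065429688) [0.02531712 0.03328885 0.03699052]
```

View pics/end.png

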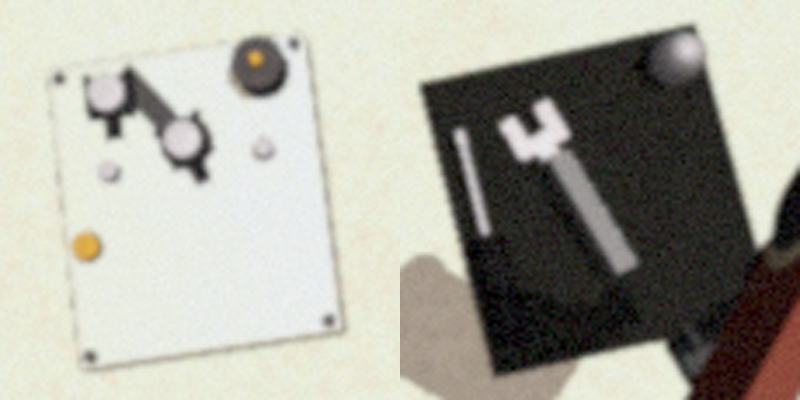

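The final picture shows the clip on the bare pivot at crop (185,140), with its tab at (200,175). The fork lies flat where it was, and the screwdriver, objective and nut are unmoved.

```bash
python3 -c "
from station import ctrl
print(ctrl.finish_job())"
```

```text
the job is handed in; nothing more can be done
None
```

The clip is on the bare pivot's groove, and the fork is flat on the mat and released. I handed the job in at about 20 s of the 59 s allowed; no verdict is reported.

- **Clip:** I pushed it with the fork's prongs on both shoulders until it stopped solidly at about 23 N, well past the 5–10 N snap. In the wrist picture afterwards the clip was around the pivot, less than 0.5 mm off sideways. The tab end measured about 26 mm from the axis, against a nominal 27.5 mm. I put that difference down to pixel size and thresholding, and it is on the "fully home" side.
- **Fork:** It is back within about 2 mm and 1° of where it started. Its handle top is at 33 mm, as expected when it lies flat.
- **Bystanders:** In the final picture the screwdriver, objective and thumb nut had not visibly moved. I did not remeasure the oil bottle, slide box, dish and lens cap at the end, but the arm passed clear of them.
- **Disagreements:** The top and wrist cameras differed by 2–3 mm sideways, so I used the wrist camera. The fork pressed on the deck with up to about 9 N early in the push, so I raised it. At the final stop the upward force reached about 14 N.

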